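# Hold the pipette over the sample well of a test cassette

### The job

Lift the pipette out of its stand, carry it upright past the tube rack, and finish still holding it, upright and motionless, with its tip straight above the dark sample well of the test cassette in the green cradle, about one centimetre up. The pipette must not touch the cassette or cradle, nor strike the rack, and the tubes in the rack and the dropper bottle must be left as they stand. Do not put the pipette down or let go: the job ends with it hovering in the gripper.

Things in the scene. Friction and masses are not known exactly. Their poses are not given: they have to be found in the camera images.
- pipette: Pipette (loose, 70 to 120 g), black body, yellow ring, white button, pale tip, 239 mm long, upright in the stand. Origin level with the tip's end, 12 mm on the +x side of the long axis; z up. Grip the black body (98 to 206 mm above the tip): 26 mm across its flat sides, which face +y and -y, and 31 mm along x. Above it a 19 mm wide neck and button, so from straight above grip near the body's top.
- pipette_centre (a point): Point on the pipette's long axis half-way up, 120 mm above the end of the tip; same axes as the pipette.
- pipette_grip (a point): Point on the long axis near the top of the black body, 195 mm above the end of the tip (44 mm below the very top); a good height to grip, fingers closing along the pipette's y axis. Same axes as the pipette.
- pipette_tip (a point): The lower end of the pipette's tip, on its long axis; same axes as the pipette.
- pipette_stand: White stand, fixed: round foot of 64 mm, three rods, a round collar plate of 58 mm whose top is 108 mm above the bench. The bottom of the pipette's black body rests on the collar, its lower 98 mm hang through a 23 mm hole: it must rise over 98 mm before going sideways. Origin: centre of the underside, under the pipette's long axis; z up.
- cradle: Green cradle, 34 x 96 mm and 8 mm high, fixed on the bench, with a white test cassette (21 x 86 x 5 mm) lying in it; the cassette's top is 9 mm above the bench. Origin: centre of the underside; y along the cassette, z up.
- well (a point): Centre of the cassette's sample well, the dark red round spot about 9 mm wide on its top face, 9 mm above the bench and 24 mm from the cradle's centre towards the cradle's +y end; same axes as the cradle.
- small_rack: Grey tube rack, a fixed block 26 x 100 x 34 mm standing between stand and cradle, with three capped tubes in it; the tube tops are 90 mm above the bench. Origin: centre of the underside; y along the row.
- tube_red: Sample tube with red cap, loose in the rack, 16 mm across and 84 mm long; origin at its bottom, z up. Leave alone.
- tube_yellow: Sample tube with yellow cap, loose in the rack, 16 mm across and 84 mm long; origin at its bottom, z up. Leave alone.
- tube_purple: Sample tube with purple cap, loose in the rack, 16 mm across and 84 mm long; origin at its bottom, z up. Leave alone.
- dropper: Brown dropper bottle with black rubber top, loose on the bench, 30 mm across and 94 mm high; origin at the centre of its underside. Leave alone.
- analyser: Large grey analyser with a dark screen, right of the work, 0.40 m high; its flat left side lies 133 mm to the +y side of its origin and its front 200 mm to the -x side (its own axes). Origin on the bench. Fixed, an obstacle.
Mind the look-alikes: they are no part of the job. What is meant by the pipette is not turquoise, and is the larger of those in its own colour. Leave any purple look-alike of the pipette_stand alone.

How it is judged:
By the outcome, as a careful person would: the job done as asked, in the order asked, and still so for the second after the job is handed in, while the arm keeps its last pose, push and grip.
It also fails if it takes over 38 s, if anything falls off the work surface, if the arm or the gripper's body presses on something with over 40 N, if the wrist force passes 120 N, or if a joint passes its speed limit or range.

### The arm

A 6-joint arm with a two-finger parallel gripper is mounted at the origin on a cart in front of the work surface, level with it; the furniture and walls round the work are solid. World frame = base frame: x ahead of the robot, y to its left, z up, the work surface at z = 0. Lengths are in m, angles in degrees, forces in N, time in s.
With the tool pointing down it reaches from about 0.325 to 0.85 m from the base axis. Payload 15.5 kg.
Tool frame: the origin (TCP) lies at the very end of the fingers, on their centre line; the grasp point (between the pads) lies 19 mm behind it (arm.hold_point_z is the distance from the TCP to the grasp point, in m); z points along the fingers, x is the direction in which the jaws open and shut, and the axes are right-handed (so a half turn about z gives the same grasp; the last joint's range is limited). The gripper opens to 91 mm and grips with 3 to 60 N. Pads are 32 mm wide; open, the fingers measure 118 mm over their backs; the gripper's body (76 mm by 178 mm) begins 60 mm behind the grasp point.
Start: joints at [60.361, 28.281, 77.091, -0, 74.628, -5.472], TCP at [0.256, 0.57, 0.214] pointing down, gripper open.
Joint ranges: [-166.48, 166.48], [-47.26, 123.95], [12.59, 153.08], [-70.14, 250.14], [6.76, 159.57], [-176.63, 176.63]. Speed limits (degrees/s): [108.29, 108.29, 147.25, 172.46, 172.46, 172.46].

### API

Orientations are given as a 3x3 rotation matrix whose columns are the frame's x, y, z axes.
In Python, from station import arm, imaging gives the robot as it stands. The module is installed in compiled form; this text tells all that it offers.
- The arm moves only by the tool step_arm, never from a script. Its argument "deltas" is a list that holds one entry, the list of rows, each a list of 6 numbers: the shift along the tool's x, y, z in m, then the turn, a rotation vector about the tool's x, y, z in rad. A call has 1 to 12 rows; each row is the pose to reach, as a shift and turn from the pose commanded when the call began, along the tool's axes at that moment; what a row does not reach only later rows make up. A row lasts 1/8 s, in which the tool goes at most 62.5 mm and 10.7 degrees, less where a joint would pass 70% of its speed; a pose out of reach is approached as far as the arm can. A call with a gripper value outside its range is refused whole. "fingers" is the opening, from 0 (shut) to 1 (fully open), set as the call begins (left out, the last holds). The fingers move at their own pace and stop on an object; the grip force is fixed at half the most. Time passes only in rows, so rows that repeat a pose let the fingers close. It gives the time, the measured TCP pose, the force and the opening at its end, in the units of the state.
- arm.sense(): the state, without advancing time (a new reading comes with each control period).
- imaging.grab_frame(name): name is "scene" or "top" or "wrist"; returns a dict with "pixels" (480x640x3 uint8, red, green, blue), "mtx" (3x3 intrinsics, pixels), "R" (3x3) and "t" (3): a world point X has camera coordinates R X + t; the wrist camera has in their place "hand_eye" (4x4, takes a point from camera to tool coordinates, whose origin is the TCP and whose axes are the tool frame's). Camera axes: x right, y down, z forward; pixel columns grow to the right and rows downward; lengths in m; the calibration is good to about 2 mm. A picture is of the moment at which its call begins: read the wrist's pose just before it. There is no depth.
- arm.finish_job(): hands the job in, once; it reports no verdict.
The state is a dict: "time": time; "qpos": joint angles; "joint_velocities": joint speeds; "joint_torque": joint torques, N m; "eef_pos": TCP position; "ee_rot": TCP orientation; "contact_force": force on the tool from outside, world axes, zero at the start; "wrist_torque": the same for the moment, N m; "width": finger opening in m.
Only numpy, scipy, OpenCV 4.12 (cv2) and the standard library are available. Lean on these libraries where they do the work, as an engineer would, in place of code of your own. Each camera call takes 0.05 s, during which the arm holds its last target. There are 200 camera calls.

## Working session

There is one attempt and no reset: what is moved stays moved. The work goes in short steps, Python scripts to look and compute and a tool call to move; the robot and the scene stay as the last step left them, time stands still between calls to the robot, and variables do not carry over. Pictures are saved under pics/ and viewed, about 8 in all and at most 12, crops included, and the job is handed in when it is done.

Besides the shell and the picture viewer there is one more tool, called after "Emit:" by a JSON object that holds its "name" and its "arguments". step_arm: Moves the arm, as the interface text tells. Its arguments: {"type":"object","properties":{"deltas":{"type":"array"},"fingers":{"type":"number"}},"required":["deltas"]}

```bash
mkdir -p pics; python3 - <<'E'
from station import arm, imaging
import cv2,pickle,numpy as np
s=arm.sense(); print(s['time'],s['eef_pos'],s['ee_rot'],s['width'],arm.hold_point_z)
F={'s':s}
for n in('scene','top','wrist'):
    f=imaging.grab_frame(n);F[n]=f
    cv2.imwrite(f'pics/{n}0.png',f['pixels'][:,:,::-1])
    print(n,{k:np.round(v,4).tolist() for k,v in f.items() if k!='pixels'})
pickle.dump(F,open('f0.pkl','wb'))
E
```

```text
0.0 [0.25568293 0.56991541 0.21334177] [[ 4.09419309e-01  9.12346144e-01 -5.84937384e-04]
 [ 9.12345607e-01 -4.09419708e-01 -9.98293321e-04]
 [-1.15027396e-03 -1.24944491e-04 -9.99999331e-01]] 0.09131509996195454 0.0188
scene {'mtx': [[529.6418, 0.0, 304.521], [0.0, 529.6418, 239.8755], [0.0, 0.0, 1.0]], 'R': [[-0.9916, -0.1289, 0.0114], [-0.1034, 0.7358, -0.6692], [0.0778, -0.6648, -0.743]], 't': [0.553, -0.0719, 1.2654]}
top {'mtx': [[510.7164, 0.0, 320.3205], [0.0, 510.7164, 239.8296], [0.0, 0.0, 1.0]], 'R': [[0.4464, -0.8948, -0.002], [-0.7633, -0.3797, -0.5227], [0.467, 0.2349, -0.8525]], 't': [0.0492, 0.5775, 0.9693]}
wrist {'mtx': [[397.2884, 0.0, 319.2726], [0.0, 397.2884, 235.6516], [0.0, 0.0, 1.0]], 'hand_eye': [[1.0, 0.0005, 0.0, -0.0003], [-0.0005, 0.9711, 0.2386, -0.0678], [0.0001, -0.2386, 0.9711, -0.1707], [0.0, 0.0, 0.0, 1.0]]}
```

View pics/scene0.png

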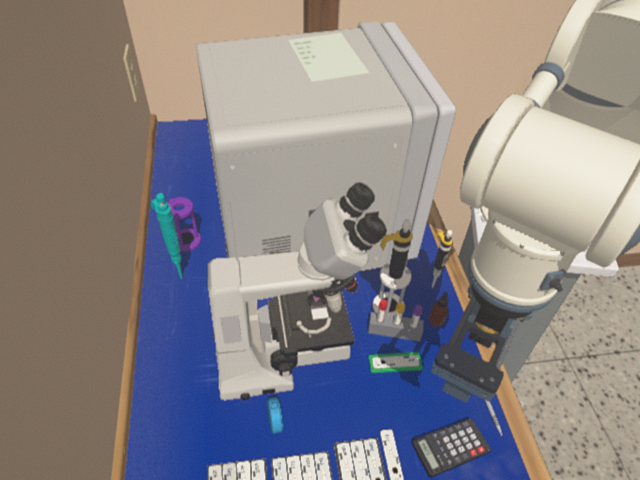

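View pics/top0.png

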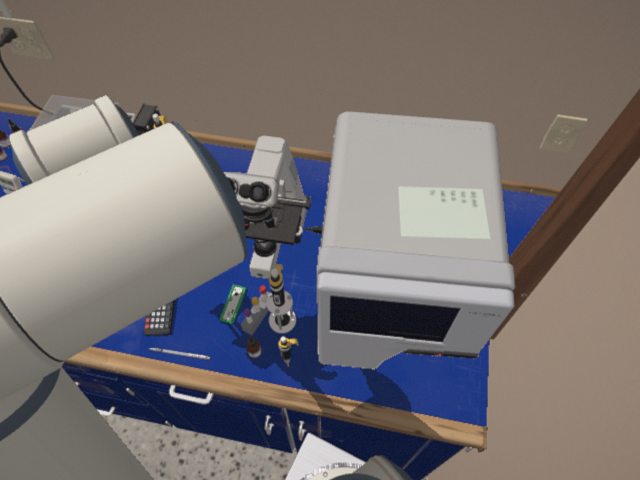

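Three things could be taken for the pipette:
- A: black, in the white stand. Scene (402,250), top (277,287).
- B: smaller black one. Scene (443,250), top (286,348).
- C: turquoise. Scene (168,235).

I choose A, and will check it in a close crop.

```bash
python3 - <<'E'
import cv2,numpy as np
a=cv2.imread('pics/scene0.png')[215:385,350:470];b=cv2.imread('pics/top0.png')[255:375,205:315]
a=cv2.resize(a,None,fx=3.4,fy=3.4,interpolation=2);b=cv2.resize(b,None,fx=3.5,fy=3.5,interpolation=2)
print(a.shape,b.shape)
o=np.zeros((a.shape[0],a.shape[1]+b.shape[1],3),np.uint8);o[:,:a.shape[1]]=a;o[:b.shape[0],a.shape[1]:]=b
cv2.imwrite('pics/crop1.png',o)
E
```

```text
(578, 408, 3) (420, 385, 3)
```

View pics/crop1.png

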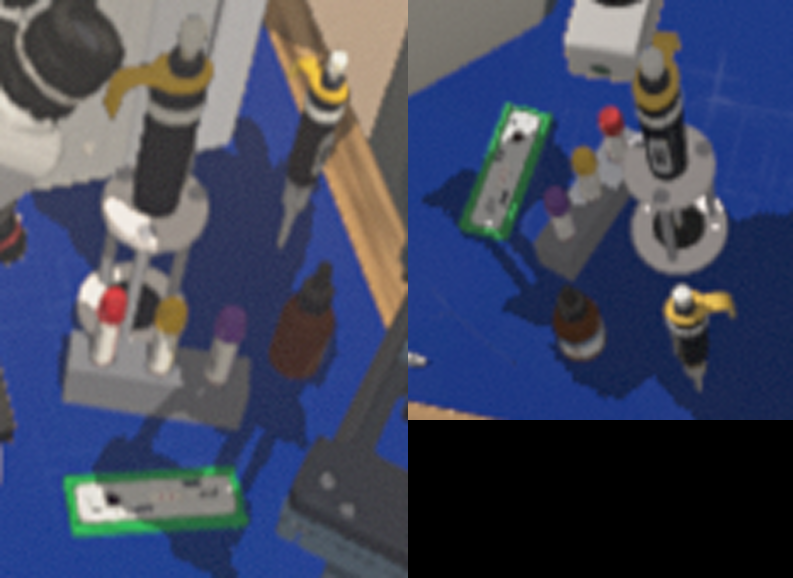

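View pics/wrist0.png

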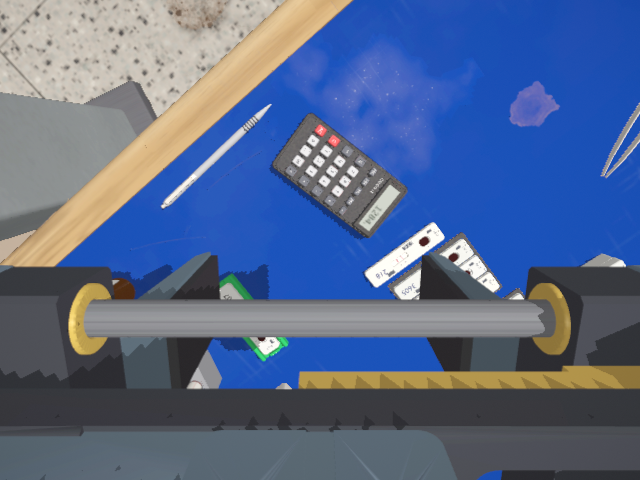

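```bash
cat > h.py <<'E'
import numpy as np,cv2
def cam(f,s=None):
    if 'hand_eye' in f:
        T=np.eye(4);T[:3,:3]=s['ee_rot'];T[:3,3]=s['eef_pos'];T=T@f['hand_eye'];return T[:3,:3],T[:3,3]
    return f['R'].T,-f['R'].T@f['t']
def ray(f,uv,s=None):
    R,c=cam(f,s);return c,R@np.linalg.inv(f['mtx'])@np.array([uv[0],uv[1],1.])
def onz(f,uv,z,s=None):
    c,d=ray(f,uv,s);return c+d*(z-c[2])/d[2]
def tri(rs):
    A=np.zeros((3,3));b=np.zeros(3)
    for c,d in rs:
        P=np.eye(3)-np.outer(d,d)/(d@d);A+=P;b+=P@c
    X=np.linalg.solve(A,b);return X,[np.linalg.norm((np.eye(3)-np.outer(d,d)/(d@d))@(X-c)) for c,d in rs]
def blob(m):
    n,l,st,ce=cv2.connectedComponentsWithStats(m.astype(np.uint8));i=1+np.argmax(st[1:,4]);return l==i,ce[i],st[i]
def roi(m,x0,x1,y0,y1):
    o=np.zeros_like(m);o[y0:y1,x0:x1]=m[y0:y1,x0:x1];return o
E
python3 - <<'E'
from h import *;import pickle
np.set_printoptions(precision=4,suppress=True)
F=pickle.load(open('f0.pkl','rb'));S,T=F['scene'],F['top']
R={'scene':dict(pip=(380,425,235,280),cr=(360,430,345,380)),'top':dict(pip=(262,292,268,310),cr=(215,255,280,330))}
N={}
for n in R:
    f=F[n];im=f['pixels'].astype(int);hsv=cv2.cvtColor(f['pixels'],cv2.COLOR_RGB2HSV).astype(int);h,s,v=hsv[...,0],hsv[...,1],hsv[...,2]
    g=roi((h>45)&(h<80)&(s>120)&(v>60),*R[n]['cr']);g,_,st=blob(g)
    pts=np.argwhere(g)[:,::-1];W=np.array([onz(f,p,.008)[:2] for p in pts])
    r=cv2.minAreaRect((W*1000).astype(np.float32));print(n,'cradle',st,r)
    hull=cv2.fillConvexPoly(np.zeros(g.shape,np.uint8),cv2.convexHull(pts.astype(np.int32)),1)>0
    d=hull&(v<75)&~g;k,l,st,ce=cv2.connectedComponentsWithStats(d.astype(np.uint8))
    for i in range(1,k):
        if st[i,4]>2:print('  dark',ce[i],st[i,4],im[l==i].mean(0),onz(f,ce[i],.009))
    b,ce,st=blob(roi((im.max(2)<70)&(s<110),*R[n]['pip']));print('body',ce,st)
    y,x=np.nonzero(b);
    # row-wise mid-points
    rows=[(x[y==q].mean()if 0 else (x[y==q].min()+x[y==q].max())/2,q) for q in np.unique(y)]
    l=cv2.fitLine(np.array(rows[3:-6],np.float32),cv2.DIST_HUBER,0,.01,.01).ravel();print(l)
    c,d1=ray(f,l[2:]);_,d2=ray(f,l[2:]+10*l[:2]);nn=np.cross(d1,d2);nn/=np.linalg.norm(nn);N[n]=(nn,nn@c);print('plane',nn)
(a,p),(b,q)=N['scene'],N['top']
d=np.cross(a,b);d/=d[2];print('axis dir',d)
for z in(.108,.205):print(np.linalg.solve(np.array([a,b,[0,0,1]]),[p,q,z]))
for nm,us,ut in[('button',(406.8,222.4),(275,270)),('bodybot',(397,277),(278.5,304)),('hook',(383.5,245),(282.5,267)),('ring',(404,236),(274.5,281)),('red',(383,304),(262.5,290)),('yel',(400,307),(255,301)),('pur',(417.5,310),(247,312))]:
    print(nm,*tri([ray(S,us),ray(T,ut)]))
E
```

```text
scene cradle [369 352  54  20 276] ((329.2001647949219, 457.56610107421875), (95.61447143554688, 35.78205108642578), 11.425910949707031)
  dark [383.  361.5] 6 [48.1667 39.6667 47.6667] [0.3515 0.461  0.009 ]
body [397.2994 263.5847] [390 249  18  29 354]
[  0.2024  -0.9793 397.65   262.    ]
plane [-0.99    0.1405  0.0098]
top cradle [220 285  26  38 153] ((327.1183166503906, 451.9972229003906), (94.50154113769531, 34.4114990234375), 12.421366691589355)
  dark [236.   293.75] 4 [51.75 44.75 43.75] [0.3519 0.4581 0.009 ]
body [279.1622 296.4234] [272 288  13  18 111]
[  0.075    0.9972 277.8333 295.    ]
plane [-0.5427  0.839   0.0402]
axis dir [ 0.0034 -0.0458  1.    ]
[0.3444 0.3292 0.108 ]
[0.3448 0.3248 0.205 ]
button [0.3461 0.328  0.2455] [np.float64(0.0021838069798739788), np.float64(0.0021838069798739822)]
bodybot [0.3408 0.3285 0.0972] [np.float64(0.00113230665745964), np.float64(0.0011323066574594513)]
hook [0.3801 0.3354 0.1927] [np.float64(0.004103328843340993), np.float64(0.004103328843341036)]
ring [0.3426 0.3276 0.2092] [np.float64(0.001005594839230458), np.float64(0.0010055948392304807)]
red [0.3624 0.3824 0.0797] [np.float64(3.747269848426528e-05), np.float64(3.747269848426061e-05)]
yel [0.3312 0.3842 0.079 ] [np.float64(0.00021083902180895538), np.float64(0.00021083902180899633)]
pur [0.2997 0.3866 0.0794] [np.float64(0.0006456321578206006), np.float64(0.0006456321578204392)]
```

```bash
python3 - <<'E'
from h import *;import pickle
np.set_printoptions(precision=4,suppress=True)
F=pickle.load(open('f0.pkl','rb'));S,T=F['scene'],F['top'];s=F['s']
for nm,us,ut in[('eyeL',(371,229),(245,190)),('eyeU',(360,197),(262,191)),('anTopFL',(451,105),(319,270)),('anTopBackLeft',(208,128),(338,120)),('pipB top',(449,233),(283,339)),('dropper',(444,294.5),(250.5,338))]:
    print(nm,*tri([ray(S,us),ray(T,ut)]))
print('an front bottom left',onz(T,(320,361),0),onz(S,(451,110),.4),onz(T,(319,278),.4), onz(S,(410,48),.4))
print('pipB tip', onz(T,(287,366),0))
# projection of desired points
for X in[(.344,.327,.249),(.344,.327,.01),(.352,.4595,.009)]:
    print([ (lambda q:(q/q[2])[:2])(f['mtx']@(f['R']@np.array(X)+f['t'])) for f in(S,T)])
E
python3 -c "
import cv2;a=cv2.imread('pics/top0.png')[130:400,200:440];cv2.imwrite('pics/crop2.png',cv2.resize(a,None,fx=2.2,fy=2.2))"
```

```text
eyeL [0.42   0.4354 0.3409] [np.float64(0.012864140838938765), np.float64(0.01286414083893872)]
eyeU [0.4321 0.3952 0.357 ] [np.float64(0.003809034272253365), np.float64(0.0038090342722534214)]
anTopFL [0.3039 0.2128 0.4064] [np.float64(0.005954818624486928), np.float64(0.005954818624486935)]
anTopBackLeft [0.6541 0.3315 0.393 ] [np.float64(0.016335592288862652), np.float64(0.01633559228886263)]
pipB top [0.2545 0.2649 0.1644] [np.float64(0.0009127803018259118), np.float64(0.0009127803018259333)]
dropper [0.2503 0.3474 0.0833] [np.float64(0.0002504249691776518), np.float64(0.000250424969177612)]
an front bottom left [0.2962 0.2035 0.    ] [0.2981 0.2222 0.4   ] [0.3001 0.2062 0.4   ] [0.3623 0.0324 0.4   ]
pipB tip [0.2527 0.2649 0.    ]
[array([407.2749, 219.9654]), array([273.9197, 270.9445])]
[array([388.8239, 302.6466]), array([282.0126, 318.8994])]
[array([382.7645, 360.7726]), array([235.5269, 293.4788])]
```

View pics/crop2.png

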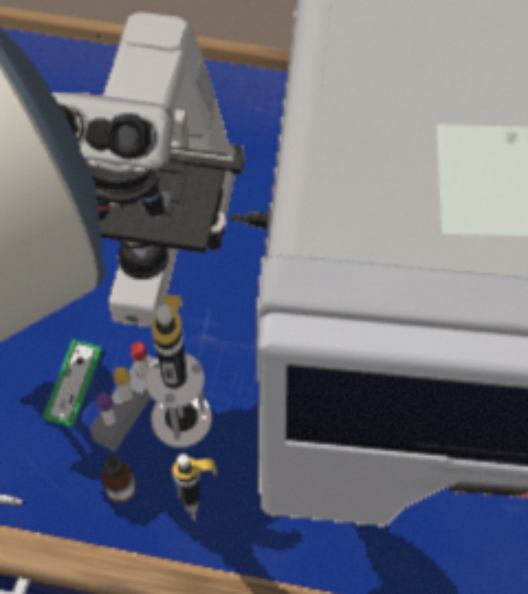

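```bash
python3 - <<'E'
from h import *;import pickle
np.set_printoptions(precision=1,suppress=True)
F=pickle.load(open('f0.pkl','rb'));S,T=F['scene'],F['top'];s=F['s']
print(cam(S)[1],cam(T)[1])
for z in(.21,.3,.4,.5,.6,.7,.8):
    X=np.array([.256,.57,z]);print(z,[ (lambda q:(q/q[2])[:2])(f['mtx']@(f['R']@X+f['t'])) for f in(S,T)])
E
```

```text
[0.4 1.  0.9] [-0.   0.   1.1]
0.21 [array([465.5, 367.3]), array([150.5, 267.2])]
0.3 [array([482.1, 333.1]), array([137. , 244.5])]
0.4 [array([504.7, 286.3]), array([119.1, 214.7])]
0.5 [array([533.7, 226.5]), array([ 97.4, 178.5])]
0.6 [array([572. , 147.4]), array([ 70.6, 133.6])]
0.7 [array([625. ,  37.8]), array([36.4, 76.5])]
0.8 [array([ 703.2, -123.9]), array([-8.5,  1.3])]
```

Emit:
{"name": "step_arm", "arguments": {"deltas": [[[0,0,-0.05,0,0,0],[0,0,-0.1,0,0,0],[0,0,-0.15,0,0,0],[0,0,-0.187,0,0,0],[-0.031,0.03,-0.187,0,0,-0.105],[-0.062,0.06,-0.187,0,0,-0.21],[-0.093,0.09,-0.187,0,0,-0.315],[-0.124,0.12,-0.187,0,0,-0.42],[-0.155,0.15,-0.187,0,0,-0.525],[-0.186,0.18,-0.187,0,0,-0.63],[-0.186,0.18,-0.187,0,0,-0.63],[-0.186,0.18,-0.187,0,0,-0.63]]], "fingers": 1}}

```text
time: 1.65
eef_pos: [0.3439, 0.3271, 0.4009]
ee_rot: [[-0.205, 0.979, -0.0], [0.979, 0.205, 0.0], [0.0, -0.0, -1.0]]
contact_force: [0.3, 0.0, 0.2]
width: 0.0911
```

```bash
python3 - <<'E'
from station import arm, imaging
import cv2,pickle,numpy as np
s=arm.sense(); print(s['time'],s['eef_pos'],s['ee_rot'],s['qpos'],s['contact_force'])
F={'s':s}
for n in('scene','top','wrist'):
    f=imaging.grab_frame(n);F[n]=f
    cv2.imwrite(f'pics/{n}1.png',f['pixels'][:,:,::-1])
pickle.dump(F,open('f1.pkl','wb'))
a=cv2.resize(F['scene']['pixels'],(390,292));b=F['wrist']['pixels'][100:392,130:530]
cv2.imwrite('pics/c1.png',np.hstack([a,b])[:,:,::-1])
E
```

```text
1.65 [0.34386378 0.32708387 0.40087766] [[-2.05220142e-01  9.78715821e-01 -1.87236617e-04]
 [ 9.78715808e-01  2.05220180e-01  2.10817564e-04]
 [ 2.44755217e-04 -1.39987426e-04 -9.99999960e-01]] [ 3.63407986e+01  7.70374381e+00  7.88344982e+01  1.61163049e-02
  9.34632414e+01 -6.55006156e+01] [0.31823037 0.04518698 0.2346025 ]
```

View pics/c1.png

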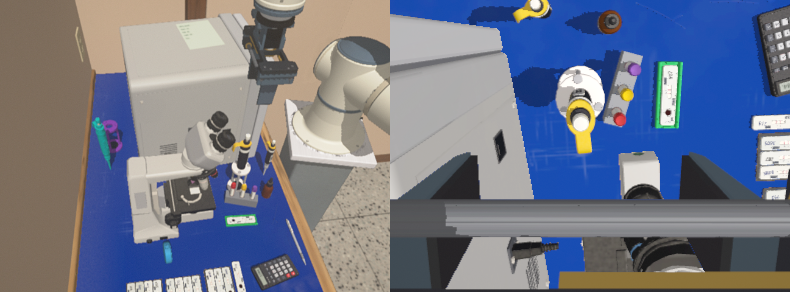

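```bash
python3 - <<'E'
from h import *;import pickle
np.set_printoptions(precision=4,suppress=True)
F=pickle.load(open('f1.pkl','rb'));s=F['s'];W,S,T=F['wrist'],F['scene'],F['top']
hsv=cv2.cvtColor(W['pixels'],cv2.COLOR_RGB2HSV).astype(int);h,sa,v=[hsv[...,i] for i in range(3)]
b,bc,st=blob(roi((sa<40)&(v>200),300,340,205,232));print('button',bc,st)
y,yc,st=blob(roi((h>18)&(h<34)&(sa>120)&(v>100),295,345,190,260));print('yellow',yc,st)
P=np.array([onz(W,p,.212,s) for p in np.argwhere(y)[:,::-1]])[:,:2]*1000
r=cv2.minAreaRect(P.astype(np.float32));print(r)
m=P.mean(0);u,d,vt=np.linalg.svd(P-m,full_matrices=False);print('yellow mean',m,'principal',vt[0],np.degrees(np.arctan2(vt[0,1],vt[0,0])),'extent',((P-m)@vt[0]).min(),((P-m)@vt[0]).max())
for z in(.235,.249):print('button xy at z',z,onz(W,bc,z,s))
# button two-view triangulation
D=[]
for n,R0 in(('scene',(395,420,212,234)),('top',(268,283,264,278))):
    f=F[n];q=cv2.cvtColor(f['pixels'],cv2.COLOR_RGB2HSV).astype(int)
    mm,c,st=blob(roi((q[...,1]<60)&(q[...,2]>140),*R0));print(n,c,st);D.append(ray(f,c))
D.append(ray(W,bc,s));print('button tri',*tri(D))
# stand collar: white disc, convex hull circle
c,_,st=blob(roi((sa<60)&(v>90),280,345,155,230))
(cx,cy),rad=cv2.minEnclosingCircle(np.argwhere(c)[:,::-1].astype(np.float32));print('collar',cx,cy,rad,st,onz(W,(cx,cy),.108,s))
# cradle & well
g,_,st=blob(roi((h>45)&(h<80)&(sa>120)&(v>60),380,440,150,240));print(st)
pts=np.argwhere(g)[:,::-1];G=np.array([onz(W,p,.008,s)[:2] for p in pts])*1000;print('cradle',cv2.minAreaRect(G.astype(np.float32)))
hull=cv2.fillConvexPoly(np.zeros(g.shape,np.uint8),cv2.convexHull(pts.astype(np.int32)),1)>0
k,l,st,ce=cv2.connectedComponentsWithStats((hull&(v<130)&~g).astype(np.uint8))
for i in range(1,k):
    if st[i,4]>4:print('dark',ce[i],st[i],W['pixels'][l==i].mean(0),onz(W,ce[i],.009,s))
E
python3 -c "
import cv2,numpy as np;a=cv2.imread('pics/wrist1.png')
p=cv2.resize(a[150:260,275:365],None,fx=4.4,fy=4.4);q=cv2.resize(a[150:260,380:440],None,fx=4.4,fy=4.4)
cv2.imwrite('pics/crop3.png',np.hstack([p,q]))"
```

```text
button [320.6559 223.1022] [313 216  16  15 186]
yellow [321.528  225.8451] [306 199  29  55 697]
((354.69134521484375, 331.7078857421875), (51.09605407714844, 25.595956802368164), 18.427648544311523)
yellow mean [354.4764 331.8888] principal [0.9508 0.3098] 18.049964094951317 extent -25.398377616625353 25.72304147916803
button xy at z 0.235 [0.3472 0.3294 0.235 ]
button xy at z 0.249 [0.3443 0.3288 0.249 ]
scene [403.4125 220.1969] [395 212  20  21 320]
top [275.175 270.815] [268 264  15  14 200]
button tri [0.3474 0.327  0.2455] [np.float64(0.003032371006999364), np.float64(0.0009501792309383247), np.float64(0.0030368750344093604)]
collar 319.7427673339844 193.25144958496094 27.96068000793457 [ 295  166   50   52 1633] [0.3388 0.327  0.108 ]
[395 162  28  66 613]
cradle ((328.7325744628906, 453.6885986328125), (93.13639068603516, 34.062957763671875), 11.653778076171875)
dark [397. 173.] [397 170   1   7   7] [30.4286 94.     88.5714] [0.3016 0.4302 0.009 ]
dark [396.  191.5] [396 187   1  10  10] [29.4 91.  91. ] [0.3271 0.4354 0.009 ]
dark [395.  211.5] [395 207   1  10  10] [34.5 92.4 93.1] [0.3554 0.4412 0.009 ]
dark [407.7273 212.1818] [405 210   6   5  22] [82.4091 49.9545 50.0909] [0.3526 0.4593 0.009 ]
```

View pics/crop3.png

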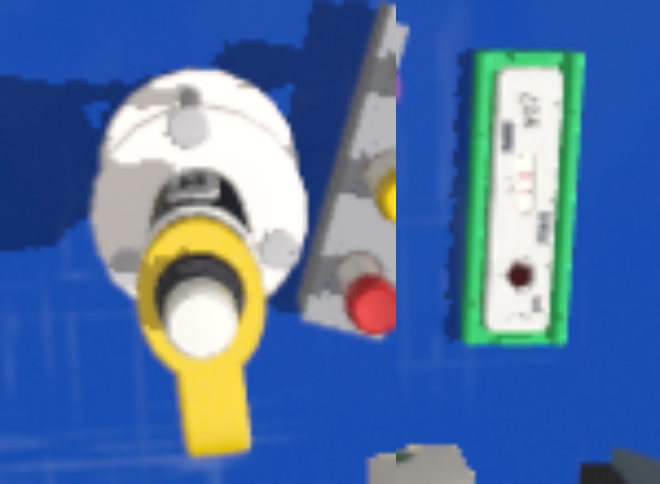

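```bash
cat >> h.py <<'E'
from scipy.spatial.transform import Rotation as Ro
def Rt(yaw,tilt):
    "thin axis (tool y) heading yaw, tilt: body leans back"
    a=np.radians(yaw);u=np.array([np.cos(a),np.sin(a),0]);w=np.array([-np.sin(a),np.cos(a),0])
    t=np.radians(tilt);z=np.array([0,0,-np.cos(t)])+np.sin(t)*u
    return np.c_[w,np.cross(z,w),z]
def go(s,H,R):
    p=np.array(H)+.0188*R[:,2];R0=np.array(s['ee_rot'])
    return R0.T@(p-s['eef_pos']),Ro.from_matrix(R0.T@R).as_rotvec(),p
E
python3 - <<'E'
from h import *
from station import arm
np.set_printoptions(precision=4,suppress=True)
s=arm.sense();R=Rt(18,15);print(R)
print(*go(s,(.345,.328,.40),R))
s2=dict(eef_pos=go(s,(.345,.328,.40),R)[2],ee_rot=R);print(*go(s2,(.345,.328,.205),R))
E
```

```text
[[-0.309   0.9187  0.2462]
 [ 0.9511  0.2985  0.08  ]
 [ 0.      0.2588 -0.9659]]
[0.0006 0.0063 0.0189] [-0.2619  0.0138 -0.1049] [0.3496 0.3295 0.3818]
[ 0.     -0.0505  0.1884] [0. 0. 0.] [0.3496 0.3295 0.1868]
```

Emit:
{"name": "step_arm", "arguments": {"deltas": [[[0,0.002,0.006,-0.087,0.005,-0.035],[0,0.004,0.012,-0.175,0.009,-0.07],[0.0006,0.0063,0.0189,-0.262,0.0138,-0.105],[0.0006,0.0063,0.0189,-0.262,0.0138,-0.105],[0.0006,0.0063,0.0189,-0.262,0.0138,-0.105]]]}}

```text
time: 2.42
eef_pos: [0.35, 0.3293, 0.3824]
ee_rot: [[-0.308, 0.919, 0.245], [0.951, 0.298, 0.08], [0.0, 0.258, -0.966]]
contact_force: [0.1, 0.2, -0.1]
width: 0.0912
```

Emit:
{"name": "step_arm", "arguments": {"deltas": [[[0,-0.008,0.03,0,0,0],[0,-0.016,0.06,0,0,0],[0,-0.0241,0.09,0,0,0],[0,-0.0295,0.11,0,0,0],[0,-0.0348,0.13,0,0,0],[0,-0.0402,0.15,0,0,0],[0,-0.0402,0.15,0,0,0]]]}}

```text
time: 3.3
eef_pos: [0.3501, 0.3286, 0.2257]
ee_rot: [[-0.308, 0.92, 0.244], [0.952, 0.298, 0.078], [-0.001, 0.256, -0.967]]
contact_force: [0.5, 0.1, 0.8]
width: 0.0915
```

```bash
python3 - <<'E'
from station import arm, imaging
from h import *;import pickle
np.set_printoptions(precision=4,suppress=True)
s=arm.sense(); print(s['time'],s['eef_pos'],s['contact_force'],s['qpos'])
F={'s':s}
for n in('scene','top','wrist'):
    F[n]=imaging.grab_frame(n)
pickle.dump(F,open('f2.pkl','wb'))
print(*go(s,(.345,.328,.205),Rt(18,15)))
a=F['scene']['pixels'][150:400,300:560];b=F['wrist']['pixels'][60:400,120:520]
a=cv2.resize(a,(354,340))
cv2.imwrite('pics/c2.png',np.hstack([a,b])[:,:,::-1])
E
```

```text
3.3 [0.3501 0.3286 0.2257] [0.5159 0.1385 0.7751] [ 40.1908  10.1433 106.4486  -7.3548  49.8901 -63.6581]
[ 0.0011 -0.0101  0.0375] [-0.0029  0.0013 -0.0011] [0.3496 0.3295 0.1868]
```

View pics/c2.png

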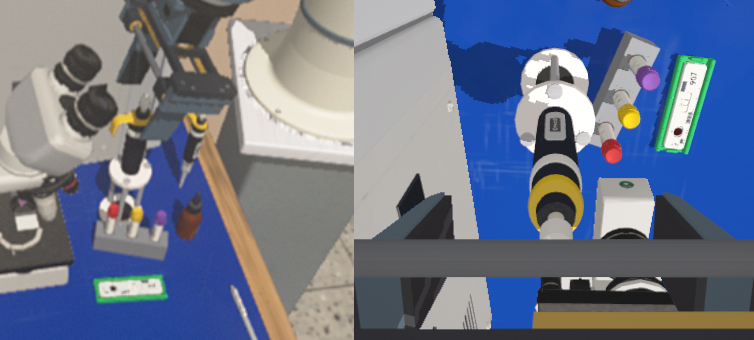

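```bash
python3 - <<'E'
from h import *;import pickle
np.set_printoptions(precision=4,suppress=True)
F=pickle.load(open('f2.pkl','rb'));s=F['s'];F1=pickle.load(open('f1.pkl','rb'))
def plane(f,R,s=None,cut=(3,6)):
    im=f['pixels'].astype(int);q=cv2.cvtColor(f['pixels'],cv2.COLOR_RGB2HSV).astype(int)
    b,ce,st=blob(roi((im.max(2)<75)&(q[...,1]<110),*R));print(ce,st)
    y,x=np.nonzero(b);rows=[((x[y==r].min()+x[y==r].max())/2,r) for r in np.unique(y)]
    l=cv2.fitLine(np.array(rows[cut[0]:-cut[1]],np.float32),cv2.DIST_HUBER,0,.01,.01).ravel();print(l)
    c,d1=ray(f,l[2:],s);_,d2=ray(f,l[2:]+10*l[:2],s);n=np.cross(d1,d2);n/=np.linalg.norm(n);return n,n@c
A=[plane(F['wrist'],(290,360,165,240),s,(10,10)),plane(F1['scene'],(380,425,235,280)),plane(F1['top'],(262,292,268,310))]
for z in(.12,.16,.205):
    M=np.array([a[0] for a in A]);b=np.array([a[1]for a in A])-M[:,2]*z
    x,r,_,_=np.linalg.lstsq(M[:,:2],b,rcond=None);print(z,x,M[:,:2]@x-b)
f=F['wrist'];q=cv2.cvtColor(f['pixels'],cv2.COLOR_RGB2HSV).astype(int)
y,c,st=blob(roi((q[...,0]>18)&(q[...,0]<34)&(q[...,1]>120)&(q[...,2]>90),290,360,220,300));print('ring',c,st,onz(f,((2*st[0]+st[2])/2,c[1]),.212,s))
E
```

```text
[320.365  198.4698] [ 299  167   44   59 1126]
[  0.0075   1.     320.5    197.3   ]
[397.1261 263.5543] [390 249  17  29 341]
[  0.2084  -0.978  397.8    260.6   ]Traceback (most recent call last):
  File "<stdin>", line 10, in <module>
  File "<stdin>", line 6, in plane
  File "h.py", line 16, in blob
    n,l,st,ce=cv2.connectedComponentsWithStats(m.astype(np.uint8));i=1+np.argmax(st[1:,4]);return l==i,ce[i],st[i]
                                                                       ~~~~~~~~~^^^^^^^^^^
    return _wrapfunc(a, 'argmax', axis=axis, out=out, **kwds)
    return bound(*args, **kwds)
ValueError: attempt to get argmax of an empty sequence
```

Emit:
{"name": "step_arm", "arguments": {"deltas": [[[0.0005,-0.0035,0.013,0,0,0],[0.001,-0.007,0.026,0,0,0],[0.001,-0.0103,0.0384,0,0,0],[0.001,-0.0103,0.0384,0,0,0],[0.001,-0.0103,0.0384,0,0,0]]]}}

```text
time: 4.08
eef_pos: [0.3502, 0.33, 0.1878]
ee_rot: [[-0.309, 0.918, 0.247], [0.951, 0.298, 0.081], [0.0, 0.26, -0.966]]
contact_force: [-0.9, -0.3, -0.3]
width: 0.0911
```

Emit:
{"name": "step_arm", "arguments": {"deltas": [[[0,0,0,0,0,0],[0,0,0,0,0,0],[0,0,0,0,0,0],[0,0,0,0,0,0],[0,0,0,0,0,0],[0,0,0,0,0,0],[0,0,0,0,0,0],[0,0,0,0,0,0]]], "fingers": 0}}

```text
time: 5.08
eef_pos: [0.3497, 0.3297, 0.1869]
ee_rot: [[-0.309, 0.919, 0.247], [0.951, 0.298, 0.08], [-0.0, 0.259, -0.966]]
contact_force: [0.9, 0.3, -0.4]
width: 0.0255
```

Emit:
{"name": "step_arm", "arguments": {"deltas": [[[0,0.0026,-0.0097,0,0,0],[0,0.0052,-0.0193,0,0,0],[0,0.0091,-0.0338,0,0,0],[0,0.013,-0.0483,0,0,0],[0,0.0168,-0.0628,0,0,0],[0,0.0207,-0.0773,0,0,0],[0,0.0246,-0.0918,0,0,0],[0,0.0285,-0.1063,0,0,0],[0,0.0324,-0.1208,0,0,0],[0,0.0362,-0.1352,0,0,0],[0,0.0362,-0.1352,0,0,0],[0,0.0362,-0.1352,0,0,0]]]}}

```text
time: 6.58
eef_pos: [0.3494, 0.3295, 0.3267]
ee_rot: [[-0.309, 0.919, 0.246], [0.951, 0.298, 0.08], [-0.0, 0.259, -0.966]]
contact_force: [0.1, 0.1, -0.6]
width: 0.0258
```

```bash
python3 - <<'E'
from station import arm, imaging
from h import *;import pickle
np.set_printoptions(precision=4,suppress=True)
s=arm.sense(); print(s['time'],s['eef_pos'],s['contact_force'],s['qpos'],s['width'])
F={'s':s}
for n in('scene','top','wrist'):
    F[n]=imaging.grab_frame(n)
pickle.dump(F,open('f3.pkl','wb'))
H=np.array([.352,.4595,s['eef_pos'][2]-.0188*np.array(s['ee_rot'])[2,2]])
for R in(Rt(18,15),Rt(-10,15)):print(*go(s,H,R))
a=cv2.resize(F['scene']['pixels'][120:340,330:490],None,fx=2.3,fy=2.3);b=cv2.resize(F['top']['pixels'][190:390,180:330],None,fx=2.5,fy=2.5)
o=np.zeros((506,a.shape[1]+b.shape[1],3),np.uint8);o[:a.shape[0],:a.shape[1]]=a;o[:b.shape[0],a.shape[1]:]=b
cv2.imwrite('pics/c3.png',o[:,:,::-1])
E
```

```text
6.575 [0.3494 0.3295 0.3267] [ 0.0906  0.1098 -0.605 ] [ 40.3591   3.6621  96.6573  -6.2056  65.8804 -65.7694] 0.025834450951089955
[0.1229 0.0458 0.0123] [ 0.0002  0.0001 -0.0003] [0.3566 0.461  0.3267]
[0.1206 0.0453 0.0121] [ 0.0002 -0.1264  0.4717] [0.3568 0.4587 0.3267]
```

View pics/c3.png

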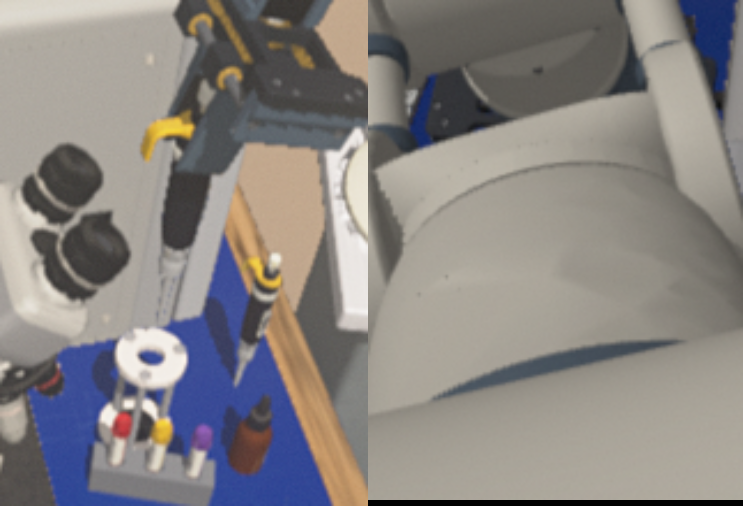

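```bash
python3 - <<'E'
from h import *;import pickle
np.set_printoptions(precision=4,suppress=True)
F=pickle.load(open('f0.pkl','rb'));S,T=F['scene'],F['top'];F1=pickle.load(open('f1.pkl','rb'));W=F1['wrist'];s=F1['s']
for nm,us,ut in[('L',(371,227),(232,185)),('U',(360,193),(259,191))]:print(nm,*tri([ray(S,us),ray(T,ut)]))
# nearest lip pixels of lower eyecup in scene: right end
for z in(.30,.33,.36):print(z,onz(S,(386,232),z),onz(S,(374,190),z))
for uv in((362,256),(398,253)):
    for z in(.0,.05):print('foot',uv,z,onz(W,uv,z,s))
print('stand hole',onz(F['scene'],(396,275),.108))
E
python3 -c "
import cv2,numpy as np;a=cv2.imread('pics/wrist1.png')[100:392,300:520]
b=cv2.imread('pics/scene0.png')[170:350,300:430]
o=np.zeros((540,790,3),np.uint8);a=cv2.resize(a,None,fx=1.8,fy=1.8);b=cv2.resize(b,None,fx=3,fy=3);o[:a.shape[0],:a.shape[1]]=a;o[:540,396:786]=b
cv2.imwrite('pics/c4.png',o)"
```

```text
L [0.4157 0.4531 0.3585] [np.float64(0.00626899136627062), np.float64(0.006268991366270617)]
U [0.4297 0.3965 0.3635] [np.float64(0.00013107837666233847), np.float64(0.00013107837666218015)]
0.3 [0.3838 0.4082 0.3   ] [0.4058 0.317  0.3   ]
0.33 [0.3868 0.4368 0.33  ] [0.4076 0.3502 0.33  ]
0.36 [0.3899 0.4653 0.36  ] [0.4095 0.3834 0.36  ]
foot (362, 256) 0.0 [0.4324 0.4117 0.    ]
foot (362, 256) 0.05 [0.4189 0.4031 0.05  ]
foot (398, 253) 0.0 [0.4168 0.4634 0.    ]
foot (398, 253) 0.05 [0.4046 0.4503 0.05  ]
stand hole [0.3432 0.3333 0.108 ]
```

View pics/c4.png

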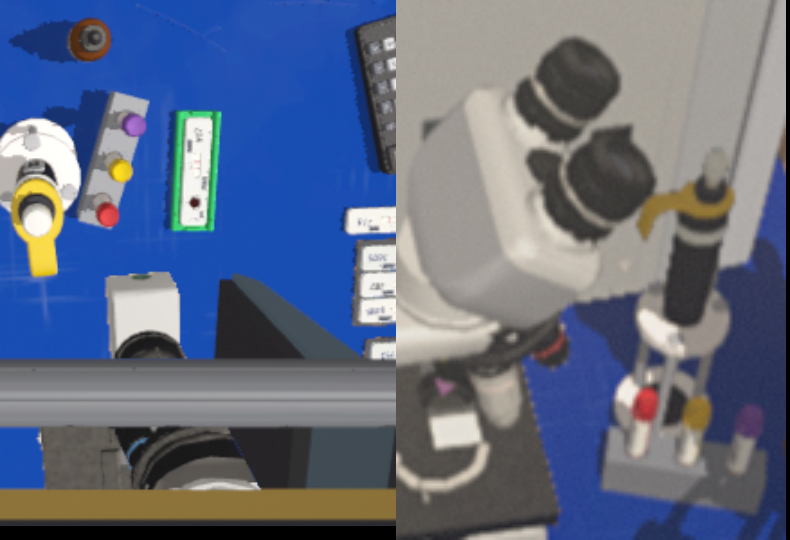

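```bash
python3 - <<'E'
from h import *
from station import arm
np.set_printoptions(precision=4,suppress=True)
s=arm.sense();R=Rt(0,15)
print(*go(s,(.31,.46,.345),R))
s2=dict(eef_pos=go(s,(.31,.46,.345),R)[2],ee_rot=R)
print(*go(s2,(.31,.46,.25),R));print(*go(s2,(.352,.46,.25),R))
E
```

```text
[0.1348 0.0073 0.0014] [-0.0004 -0.0807  0.3032] [0.3149 0.46   0.3268]
[ 0.     -0.0246  0.0918] [0. 0. 0.] [0.3149 0.46   0.2318]
[0.     0.016  0.1026] [0. 0. 0.] [0.3569 0.46   0.2318]
```

Emit:
{"name": "step_arm", "arguments": {"deltas": [[[0.01,0.0005,0,0,-0.006,0.0225],[0.027,0.0015,0,0,-0.016,0.0606],[0.047,0.0025,0.0005,0,-0.028,0.106],[0.067,0.0035,0.0007,0,-0.04,0.152],[0.087,0.0047,0.001,0,-0.052,0.197],[0.107,0.0058,0.001,0,-0.064,0.242],[0.124,0.0067,0.0013,0,-0.0745,0.28],[0.1348,0.0073,0.0014,0,-0.0807,0.3032],[0.1348,0.0073,0.0014,0,-0.0807,0.3032],[0.1348,0.0073,0.0014,0,-0.0807,0.3032]]]}}

```text
time: 7.98
eef_pos: [0.3151, 0.4597, 0.3271]
ee_rot: [[-0.001, 0.966, 0.259], [1.0, 0.001, 0.0], [-0.0, 0.259, -0.966]]
contact_force: [0.5, 0.4, -1.8]
width: 0.0251
```

Emit:
{"name": "step_arm", "arguments": {"deltas": [[[0,-0.0025,0.0092,0,0,0],[0,-0.0066,0.0245,0,0,0],[0,-0.0115,0.043,0,0,0],[0,-0.0164,0.0612,0,0,0],[0,-0.0213,0.0795,0,0,0],[0,-0.0246,0.0918,0,0,0],[0,-0.0246,0.0918,0,0,0],[0,-0.0246,0.0918,0,0,0]]]}}

```text
time: 8.98
eef_pos: [0.3153, 0.4604, 0.233]
ee_rot: [[-0.0, 0.966, 0.26], [1.0, -0.0, 0.001], [0.001, 0.26, -0.966]]
contact_force: [-0.7, 0.2, -0.8]
width: 0.0251
```

```bash
python3 - <<'E'
from station import arm, imaging
from h import *;import pickle
np.set_printoptions(precision=4,suppress=True)
s=arm.sense(); print(s['time'],s['eef_pos'],s['ee_rot'],s['contact_force'],s['qpos'],s['width'])
F={'s':s}
for n in('scene','top','wrist'):
    F[n]=imaging.grab_frame(n)
pickle.dump(F,open('f4.pkl','wb'))
a=F['scene']['pixels'][180:400,340:500];b=F['wrist']['pixels'][60:320,180:460]
a=cv2.resize(a,None,fx=2.3,fy=2.3);b=cv2.resize(b,None,fx=1.5,fy=1.5)
o=np.zeros((506,a.shape[1]+b.shape[1],3),np.uint8);o[:a.shape[0],:a.shape[1]]=a;o[:b.shape[0],a.shape[1]:]=b
cv2.imwrite('pics/c5.png',o[:,:,::-1])
E
```

```text
8.975 [0.3153 0.4604 0.233 ] [[-0.0001  0.9657  0.2596]
 [ 1.     -0.0003  0.0012]
 [ 0.0013  0.2596 -0.9657]] [-0.6635  0.1926 -0.8057] [ 57.3678  18.7417  92.3256 -14.3757  61.3965 -26.5498] 0.02511616648298007
```

View pics/c5.png

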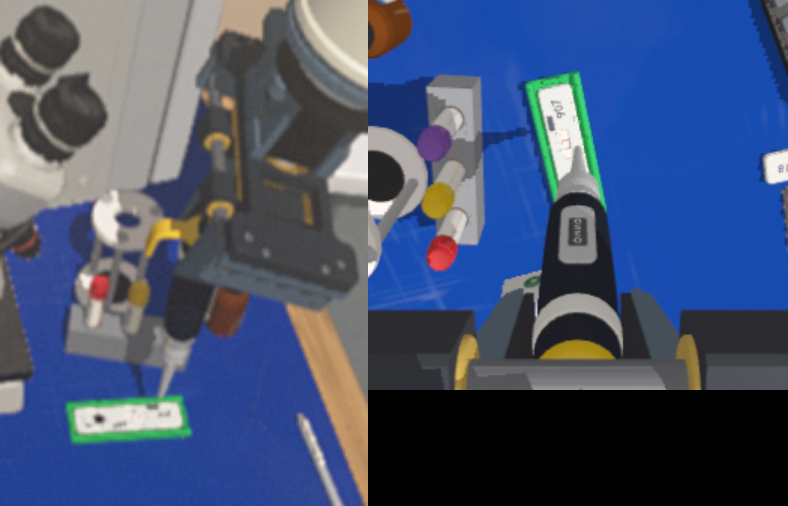

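```bash
cat > tip.py <<'E'
from h import *;import pickle,sys
np.set_printoptions(precision=4,suppress=True)
F=pickle.load(open(sys.argv[1],'rb'));s=F['s'];S,W=F['scene'],F['wrist']
R=np.array(s['ee_rot']);H=np.array(s['eef_pos'])-.0188*R[:,2];print('hold',H)
def proj(f,X):
    Rc,c=cam(f,s);q=f['mtx']@(Rc.T@(np.array(X)-c));return q[:2]/q[2]
tipX=H-[0,0,.195]
print('predicted tip',tipX,proj(S,tipX),proj(W,tipX))
def lines(f,X,half):
    # black body (dark, unsaturated) mid-points across the expected axis, 30..85 mm below the hold
    im=f['pixels'].astype(int);g=im.max(2);P=[]
    a=proj(f,X);b=proj(f,X+[0,0,.1]);u=(b-a)/np.linalg.norm(b-a);n=np.array([-u[1],u[0]])
    for z in np.linspace(.112,.165,25):
        c=proj(f,X+[0,0,z]);t=np.arange(-half,half,.25)
        v=cv2.remap(g.astype(np.float32),(c[0]+t*n[0]).astype(np.float32)[None],(c[1]+t*n[1]).astype(np.float32)[None],1)[0]
        k=t[v<75]
        if len(k)>8:P.append(np.r_[c+n*(k.min()+k.max())/2,k.max()-k.min()])
    P=np.array(P);print('widths',P[::6,2]);return cv2.fitLine(P[:,:2].astype(np.float32),cv2.DIST_HUBER,0,.01,.01).ravel()
A=[]
for nm,f,h in(('scene',S,13),('wrist',W,45)):
    l=lines(f,tipX,h);c,d1=ray(f,l[2:],s);_,d2=ray(f,l[2:]+20*l[:2],s);n=np.cross(d1,d2);n/=np.linalg.norm(n);A.append((n,n@c))
d=np.cross(A[0][0],A[1][0]);print('axis dir',d/d[2])
for z in(H[2],tipX[2]):print('axis at',np.linalg.solve(np.array([A[0][0],A[1][0],[0,0,1]]),[A[0][1],A[1][1],z]))
if len(sys.argv)>2:
    q=list(map(float,sys.argv[2:]));print('tip tri',*tri([ray(S,q[:2]),ray(W,q[2:],s)]))
E
python3 tip.py f4.pkl 409.6 352.6 319.3 158.7
```

```text
hold [0.3105 0.4604 0.2511]
predicted tip [0.3105 0.4604 0.0561] [409.3944 350.8175] [318.77   159.0162]
widths [17.   18.   18.25 12.  ]
widths [41.5  44.25 47.25 50.25 79.25]
axis dir [-0.0002 -0.0008  1.    ]
axis at [0.3113 0.4606 0.2511]
axis at [0.3113 0.4607 0.0561]
tip tri [0.3103 0.4615 0.0532] [np.float64(0.0009710626309640138), np.float64(0.0009710626309641099)]
```

Emit:
{"name": "step_arm", "arguments": {"deltas": [[[0,0.004,0.001,0,0,0],[0,0.0115,0.0031,0,0,0],[0,0.02,0.0054,0,0,0],[-0.001,0.0285,0.0076,0,0,0],[-0.001,0.036,0.0096,0,0,0],[-0.001,0.0396,0.0106,0,0,0],[-0.001,0.0396,0.0106,0,0,0],[-0.001,0.0396,0.0106,0,0,0],[-0.001,0.0396,0.0106,0,0,0]]]}}

```text
time: 10.25
eef_pos: [0.3559, 0.4593, 0.2325]
ee_rot: [[-0.0, 0.966, 0.259], [1.0, 0.0, 0.001], [0.001, 0.259, -0.966]]
contact_force: [-0.2, -0.1, -1.0]
width: 0.0251
```

```bash
cat > snap.py <<'E'
from station import arm, imaging
import pickle,sys,numpy as np
np.set_printoptions(precision=4,suppress=True)
s=arm.sense(); print(s['time'],s['eef_pos'],s['contact_force'],s['joint_velocities'],s['width'])
F={'s':s}
for n in('scene','top','wrist'):F[n]=imaging.grab_frame(n)
pickle.dump(F,open(sys.argv[1],'wb'))
E
python3 snap.py f5.pkl; python3 tip.py f5.pkl
cat > well.py <<'E'
from h import *;import pickle,sys
np.set_printoptions(precision=4,suppress=True)
D=[]
for fn,n,R in(('f1.pkl','wrist',(400,418,206,218)),('f1.pkl','scene',(378,389,356,367)),('f0.pkl','top',(231,241,289,298)),('f2.pkl','wrist',(425,455,180,200))):
    F=pickle.load(open(fn,'rb'));f=F[n];m=roi(f['pixels'].max(2)<110,*R)
    w=np.clip(130.-f['pixels'].max(2),0,None)*m
    b,c,st=blob(m);yy,xx=np.nonzero(b);ww=w[b];c=(np.sum(xx*ww)/ww.sum(),np.sum(yy*ww)/ww.sum())
    print(fn,n,c,st[4],onz(f,c,.009,F['s']));D.append(ray(f,c,F['s']))
print('well tri',*tri(D))
E
python3 well.py
```

```text
10.25 [0.3559 0.4593 0.2325] [-0.1656 -0.0517 -0.9974] [-0.0624  0.0576 -0.0226  0.0754  0.0339 -0.0875] 0.025067808387490568
hold [0.351  0.4592 0.2506]
predicted tip [0.351  0.4592 0.0556] [386.488  347.6764] [318.9305 159.1429]
widths [16.   17.25 20.    5.5 ]
widths [41.75 44.5  47.25 50.5  80.75]
axis dir [ 0.0316 -0.0011  1.    ]
axis at [0.3539 0.4594 0.2506]
axis at [0.3478 0.4596 0.0556]
f1.pkl wrist (np.float64(407.66468253968253), np.float64(212.23214285714286)) 19 [0.3526 0.4593 0.009 ]
f1.pkl scene (np.float64(382.6675675675676), np.float64(361.81891891891894)) 7 [0.3521 0.4617 0.009 ]
f0.pkl top (np.float64(235.83579335793357), np.float64(293.9907749077491)) 10 [0.3512 0.4581 0.009 ]
f2.pkl wrist (np.float64(443.32776801405976), np.float64(191.3506151142355)) 42 [0.3505 0.4575 0.009 ]
well tri [0.3522 0.4596 0.0053] [np.float64(0.0010501762670157829), np.float64(0.0004967715491734992), np.float64(0.0002366627946147475), np.float64(0.0007627332615332315)]
```

Emit:
{"name": "step_arm", "arguments": {"deltas": [[[0,-0.0015,0.006,0,0,0],[0,-0.0032,0.013,0,0,0],[0,-0.005,0.02,0,0,0],[0,-0.0067,0.027,0,0,0],[0,-0.0079,0.032,0,0,0],[0,-0.0088,0.0349,0,0,0],[0,-0.0088,0.0349,0,0,0],[0,-0.0088,0.0349,0,0,0],[0,-0.0088,0.0349,0,0,0],[0,-0.0088,0.0349,0,0,0],[0,-0.0088,0.0349,0,0,0]]]}}

```text
time: 11.78
eef_pos: [0.3567, 0.4593, 0.1965]
ee_rot: [[-0.0, 0.966, 0.259], [1.0, -0.0, 0.001], [0.001, 0.259, -0.966]]
contact_force: [0.1, -0.6, -1.4]
width: 0.0251
```

```bash
python3 snap.py f6.pkl; python3 tip.py f6.pkl; python3 - <<'E'
from h import *;import pickle
F=pickle.load(open('f6.pkl','rb'))
a=cv2.resize(F['scene']['pixels'][220:390,340:460],None,fx=3.3,fy=3.3);b=cv2.resize(F['wrist']['pixels'][80:300,225:425],None,fx=2,fy=2)
o=np.zeros((570,800,3),np.uint8);o[:a.shape[0],:a.shape[1]]=a;o[:b.shape[0],396:796]=b
cv2.imwrite('pics/c6.png',o[:,:,::-1])
E
```

```text
11.775 [0.3567 0.4593 0.1965] [ 0.0753 -0.551  -1.3978] [ 0.0316  0.058  -0.0782 -0.0277 -0.1064 -0.0452] 0.02510955820107949
hold [0.3518 0.4592 0.2147]
predicted tip [0.3518 0.4592 0.0197] [383.5881 357.7568] [318.906  159.1184]
widths [16.25 16.75 16.75  4.5 ]
widths [42.   58.75 47.5  50.5  81.25]
axis dir [-0.0003 -0.0007  1.    ]
axis at [0.3526 0.4594 0.2147]
axis at [0.3526 0.4595 0.0197]
```

View pics/c6.png

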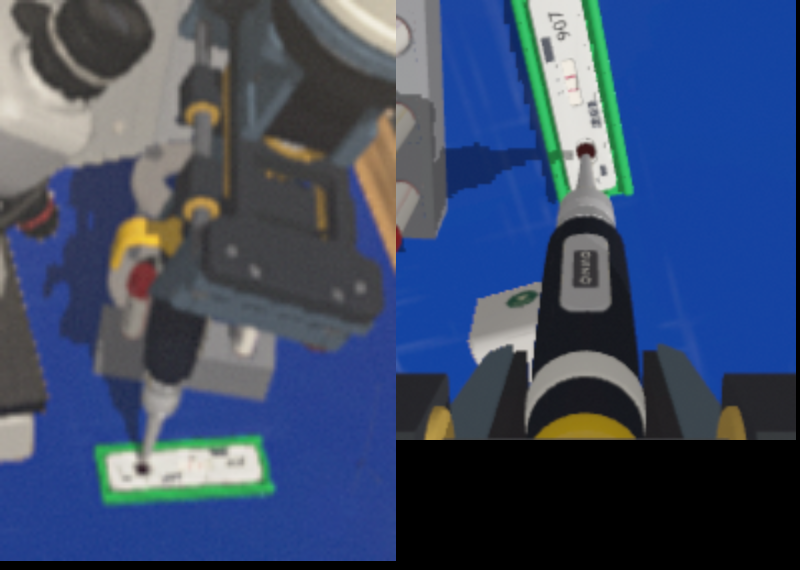

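```bash
python3 - <<'E'
from h import *;import pickle
from station import arm
F=pickle.load(open('f6.pkl','rb'));s=F['s'];W=F['wrist'];hsv=F['wrist']['pixels'].astype(int)
m=roi((hsv.max(2)<120),312,330,147,163);b,c,st=blob(m);print(c,st)
x=st[0]+(st[2]-1)/2;r=st[2]/2   # circle centre from width and top edge
print('well',onz(W,(x,st[1]+.45*st[2]),.009,s),'tip',onz(W,(319.8,159.1),.0197,s))
v=arm.sense();print(v['joint_velocities'],v['contact_force'],v['time'])
E
```

```text
[319.64814815 154.7962963 ] [315 152  10   7  54]
well [0.35290013 0.45975661 0.009     ] tip [0.35176722 0.45999499 0.0197    ]
[ 0.15788906  0.02321633  0.06983217 -0.08443313 -0.13552268 -0.15069876] [-0.03695287  0.01145896 -0.82590094] 11.925
```

The tip is within about 1 mm of the well centre, about 10.7 mm up, and the arm is still. I'm handing in.

```bash
python3 -c "
from station import arm
print(arm.finish_job())"
```

```text
the job is handed in; nothing more can be done
None
```

I lifted the black pipette from its white stand, carried it upright over the tube rack, and handed the job in with it hovering over the sample well. This took about 12 s of the 38 s allowed. I gripped it with the gripper leaning back 15° so the gripper body would stay clear of the microscope eyepieces.

**Last checks, from the scene and wrist cameras:**
- **Position:** the tip is at about (0.352, 0.460) and the well at (0.352–0.353, 0.4595), so about 1 mm off at most.
- **Height:** the tip is about 10.7 mm above the cassette. This relies on the nominal 195 mm from grip to tip. A two-view measurement of the tip higher up read about 3 mm lower, so the true gap could be nearer 8 mm.
- **Upright and still:** the axis is vertical to within 0.1°, joint speeds are below 0.2°/s, the grip opening is steady at 25 mm, and outside force is about 1 N.

**Disagreements:**
- The top camera was blocked by the arm, so it gave no check at the end.
- One mid-way scene fit showed 1.8° of tilt. I put it down to dark objects behind the pipette, and it was gone in the final fit.
- The two-view height of the well came out at 5 mm, against the 9 mm given. I used 9 mm.
- I did not measure the tubes and dropper bottle again after the carry. The readings between moves showed no contact force above about 2 N.

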